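# Take a tube rack out of its lidded box and load it in the tube mixer

## Robot

A 6-joint arm with a two-finger parallel gripper is mounted at the origin on the work surface. World frame = base frame: x ahead of the robot, y to its left, z up, the work surface at z = 0. Lengths are in m, angles in degrees, forces in N, time in s.
With the tool pointing down it reaches from about 0.4 to 0.825 m from the base axis. Payload 7 kg.
Tool frame: the origin (TCP) lies at the very end of the fingers, on their centre line; the grasp point (between the pads) lies hold_point_z behind it (hold_point_z is the distance from the TCP to the grasp point, in m); z points along the fingers, y is the direction in which the jaws open and shut (so a half turn about z gives the same grasp; the last joint's range is limited). The gripper opens to 88 mm and grips with 3 to 60 N. Pads are 19 mm wide; open, the fingers measure 130 mm over their backs; the gripper's body (78 mm by 193 mm) begins 47 mm behind the grasp point.
Start: joints at [-56.832, 20.546, 0.682, 0, -70.136, -16.507], TCP at [0.194, -0.647, 0.227] pointing down, gripper open.
Joint ranges: [-176.03, 176.03], [-82.01, 121.73], [-58.28, 71.71], [-173.87, 95.51], [-174.79, -0.11], [-173.66, 173.66]. Speed limits (degrees/s): [136.94, 136.94, 172.46, 180, 180, 180].

## Interface

Orientations are given as [roll, pitch, yaw] about the fixed x, y, z axes, in that order (R = Rz(yaw) Ry(pitch) Rx(roll)).
In Python, from plant import get_obs, snapshot, close_job, hold_point_z gives the robot as it stands. The module is installed in compiled form; this text tells all that it offers.
- The arm moves only by the tool jog_arm, never from a script. Its argument "commands" is a list of rows, each a list of 4 numbers: the shift along the world's x, y, z in mm, then the turn about the world's z in degrees. In form: [[x, y, z, turn], ...]. A call has exactly 10 rows; each row shifts and turns the commanded pose from where the row before left it; what a row does not reach is not made up. A row lasts 1/12 s, in which the tool goes at most 41.7 mm and 7.16 degrees, less where a joint would pass 70% of its speed; a pose out of reach is approached as far as the arm can. A call is refused whole if a number of a shift passes 41.7 or a number of a turn 7.16, either way. A call with a gripper value outside its range is refused whole. "fingers" is the finger opening in mm, from 0 to 87.6, set as the call begins (left out, the last holds). The fingers move at their own pace and stop on an object; the grip force is fixed at half the most. Time passes only in rows, so rows that do not move let the fingers close, or fill a call up. It gives the time, the measured TCP pose, the force and the opening at its end, in the units of the state.
- get_obs(): the state, without advancing time (a new reading comes with each control period).
- snapshot(name): name is "side" or "top" or "wrist"; returns a dict with "image" (420x560x3 uint8, red, green, blue), "fov_y" (degrees; the focal length in pixels is half the picture's height over the tangent of half this angle, whatever the lens; pixels are square), "cx", "cy" (the principal point, pixels), "rvec" (rotation vector, rad) and "tvec" (3), from world to camera coordinates, as OpenCV has them; the wrist camera has in their place "mount" (4x4, takes a point from camera to tool coordinates, whose origin is the TCP and whose axes are the flange's). Camera axes: x right, y down, z forward; pixel columns grow to the right and rows downward; lengths in m; the calibration is good to about 2 mm. The wrist camera is an equidistant fisheye: a pixel r from the principal point sees the ray r / f radians off the axis. A picture is of the moment at which its call begins: read the wrist's pose just before it. There is no depth.
- close_job(): hands the job in, once; it reports no verdict.
The state is a dict: "clock": time; "joint_pos": joint angles; "qvel": joint speeds; "tau": joint torques, N m; "tool_pos": TCP position; "orientation": TCP orientation; "force": force on the tool from outside, world axes, zero at the start; "moment": the same for the moment, N m; "opening": finger opening in m.
Only numpy, scipy, OpenCV 4.12 (cv2) and the standard library are available. Lean on these libraries where they do the work, as an engineer would, in place of code of your own. Each camera call takes 0.05 s, during which the arm holds its last target.

## Task

Lift the loose lid off the sample box by its knob and lay it gently, knob up, flat on the steel tray. Then lift the small tube rack out of the box, keeping it upright, and stand it on the bench to change your hold, because the mixer's two guide walls only leave room to hold it by its ends. Lower it without dropping it all the way down between the guide walls of the mixer, centred along them, and leave the other things on the bench alone.

Things in the scene. Friction and masses are not known exactly. Their poses are not given: they have to be found in the camera images.
- box: open-topped white plastic sample box, fixed, 94 (x) x 124 (y) x 62 (z) mm outside, walls and floor 10 mm thick. Origin: centre of its underside; z up. It stands closed by the lid; the rack stands inside on its floor (10 mm up), long side along the box's x, with 8 mm free at each rack end (no room for fingers) and 34 mm free at each long side
- lid: loose white plastic lid, 0.2 kg, grey knob. Plate 102 (x) x 132 (y) x 6 mm; under it a 66 x 96 x 6 mm plug which sits loosely in the box mouth. Origin: centre of the plug's underside, z up. The plate's underside is 6 mm and its top 12 mm above the origin. Knob on the centre: stem 16 mm across from 12 to 24 mm, head a 28 mm wide upright cylinder from 24 to 46 mm above the origin
- rack: loose white block-shaped tube rack, 0.11 kg, 58 (x) x 36 (y) x 38 (z) mm, with eight small tube caps standing 6 mm proud of its top (44 mm in all). Origin: centre of its underside, x along its length, z up. Symmetric: either way round will do
- mixer: grey tube mixer, fixed, flat, 170 (x) x 140 (y) mm, top face 30 mm above the bench, origin under its centre, z up. Mid-top stand two aluminium guide walls along its x axis, 44 mm long (x), 8 mm thick, with 42 mm between them; they rise straight for 38 mm and then flare outwards to 52 mm above the top face, 54 mm apart at the lips; open at both ends
- bay (a point): point on the top face of the mixer midway between the two guide walls, 30 mm above the bench, axes as the mixer: the rack's origin belongs here, its length along the mixer's x
- tray: shallow steel tray, fixed on the bench, 180 (x) x 160 (y) mm, rim 6 mm high, floor and walls 3 mm thick; origin under its centre, z up
- reagent: bystander: white bottle, 60 mm across, 130 mm tall; origin under its centre
- amber: bystander: amber bottle, 56 mm across, 110 mm tall; origin under its centre
- beaker: bystander: glass beaker, 64 mm across, 80 mm tall; origin under its centre
- vial: bystander: small glass vial, 22 mm across, 36 mm tall; origin under its centre
- timer: bystander: flat grey timer, 50 x 65 x 18 mm; origin under its centre
- stopper: bystander: black rubber stopper, 26 mm across, 20 mm tall; origin under its centre
Mind the look-alikes: they are no part of the job. What is shaped like the box but yellow is not meant.

How it is judged:
By the outcome, as a careful person would: the job done as asked, in the order asked, and still so for the second after the job is handed in, with the robot touching nothing.
It also fails if it takes over 72 s, if anything falls off the work surface, if the arm or the gripper's body presses on something with over 40 N, if the wrist force passes 120 N, or if a joint passes its speed limit or range.

## Working session

There is one attempt and no reset: what is moved stays moved. The work goes in short steps, Python scripts to look and compute and a tool call to move; the robot and the scene stay as the last step left them, time stands still between calls to the robot, and variables do not carry over. Pictures are saved under pics/ and viewed, and the job is handed in when it is done.

Besides the shell and the picture viewer there is one more tool, called after "Request:" as name([rows], argument=value, ...), one row to a line, values as JSON. jog_arm: Moves the arm, as the interface text tells. Its arguments: {"type":"object","properties":{"commands":{"type":"array","items":{"type":"array","items":{"type":"number"}}},"fingers":{"type":"number"}},"required":["commands"]}

```bash
mkdir -p pics
cat > h.py <<'E'
import numpy as np,cv2,sys
from plant import get_obs,snapshot,close_job,hold_point_z
def shot(name,fn=None):
    o=get_obs(); s=snapshot(name); s['obs']=o
    if fn: cv2.imwrite('pics/'+fn+'.png',s['image'][:,:,::-1])
    import pickle; pickle.dump(s,open(''+(fn or name)+'.pkl','wb'))
    return s
def ld(fn):
    import pickle; return pickle.load(open(''+fn+'.pkl','rb'))
def Reul(o):
    from scipy.spatial.transform import Rotation as R
    return R.from_euler('xyz',o,degrees=True).as_matrix()
def ray(s,u,v):
    f=s['image'].shape[0]/2/np.tan(np.radians(s['fov_y']/2))
    x=u-s['cx'];y=v-s['cy']
    if 'mount' in s:
        r=np.hypot(x,y)+1e-12; th=r/f
        d=np.array([x/r*np.sin(th),y/r*np.sin(th),np.cos(th)])
        M=np.array(s['mount']);T=np.eye(4);T[:3,:3]=Reul(s['obs']['orientation']);T[:3,3]=s['obs']['tool_pos']
        W=T@M; return W[:3,3],W[:3,:3]@d
    R=cv2.Rodrigues(np.array(s['rvec'],float))[0];t=np.array(s['tvec'],float).ravel()
    return -R.T@t,R.T@np.array([x/f,y/f,1.])
def pl(s,u,v,z):
    o,d=ray(s,u,v); return o+d*(z-o[2])/d[2]
def proj(s,p):
    f=s['image'].shape[0]/2/np.tan(np.radians(s['fov_y']/2));p=np.array(p,float)
    if 'mount' in s:
        M=np.array(s['mount']);T=np.eye(4);T[:3,:3]=Reul(s['obs']['orientation']);T[:3,3]=s['obs']['tool_pos']
        W=T@M;c=W[:3,:3].T@(p-W[:3,3]);r=np.hypot(c[0],c[1])+1e-12;th=np.arctan2(r,c[2])
        return np.array([s['cx']+f*th*c[0]/r,s['cy']+f*th*c[1]/r])
    R=cv2.Rodrigues(np.array(s['rvec'],float))[0];c=R@p+np.array(s['tvec'],float).ravel()
    return np.array([s['cx']+f*c[0]/c[2],s['cy']+f*c[1]/c[2]])
E
python3 - <<'E'
from h import *
print(hold_point_z,get_obs())
for n in ['top','side','wrist']:
    s=shot(n,n+'0'); print(n,s['fov_y'],s['cx'],s['cy'],s.get('mount'),ray(s,280,210))
E
```

```text
0.0188 {'clock': 0.0, 'joint_pos': array([-5.68321282e+01,  2.05924162e+01,  6.33474161e-01, -1.82570518e-02,
       -7.01352463e+01, -1.65082767e+01]), 'qvel': array([ 0.00712449,  0.02171949,  0.02561521, -0.10943866, -0.02100413,
       -0.0550007 ]), 'tau': array([-8.73603381e-05, -5.82721031e+01,  2.93052417e+01,  6.99706078e+00,
        6.96653282e-03, -2.21646551e-04]), 'tool_pos': array([ 0.19335356, -0.64620969,  0.22561519]), 'orientation': array([ 1.79904817e+02, -1.03111292e-02, -1.63346614e+02]), 'force': array([-0.65909551,  0.54845643,  0.23201227]), 'moment': array([-0.03714549, -0.04763075,  0.03028447]), 'opening': 0.0877524645640066}
top 57.805810186117604 277.0048398534849 205.17591782699043 None (array([0.38212491, 0.08922005, 1.06327256]), array([ 0.10693627, -0.00547626, -0.99436286]))
side 57.443501586427445 278.8284105638004 212.6221189413407 None (array([-0.17204329,  0.86480984,  0.64467566]), array([ 0.57515517, -0.66837756, -0.47172463]))
wrist 65.70646984690485 278.71375160129173 205.54142588592475 [[-4.71402444e-04 -9.59908821e-01 -2.80312027e-01  7.43234967e-02]
 [ 9.99999545e-01 -6.84822240e-04  6.63420269e-04  4.02244694e-04]
 [-8.28786879e-04 -2.80311587e-01  9.59908708e-01 -1.57526771e-01]
 [ 0.00000000e+00  0.00000000e+00  0.00000000e+00  1.00000000e+00]] (array([ 0.12213423, -0.6673856 ,  0.3832503 ]), array([ 0.2792537 ,  0.08987356, -0.95600215]))
```

View pics/top0.png

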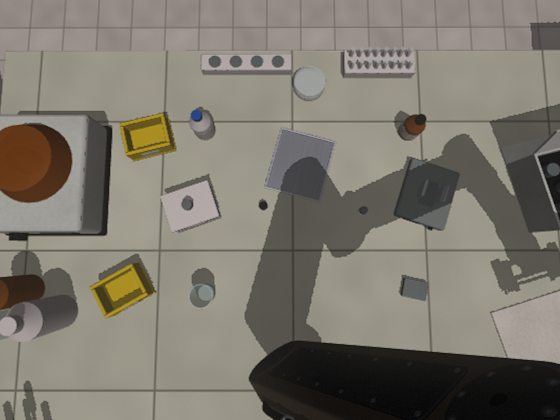

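View pics/side0.png

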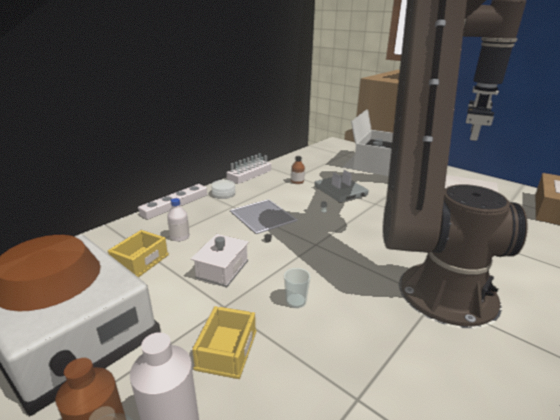

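View pics/wrist0.png

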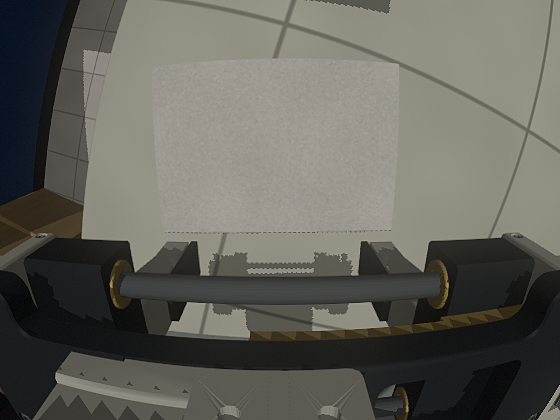

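The top view shows the lidded box at about (190,205), the tray at (300,163) and the mixer at (427,193). The yellow boxes are decoys.

Run:
```python
from h import *
s=ld('top0');im=s['image'][:,:,::-1]
c=cv2.resize(im[90:310,80:280],None,fx=4,fy=4,interpolation=cv2.INTER_CUBIC)[:600]
d=cv2.resize(im[120:250,380:480],None,fx=6,fy=6,interpolation=cv2.INTER_CUBIC)[:600]
cv2.imwrite('pics/c.png',c);cv2.imwrite('pics/d.png',d)
for n,u,v,z in [('knob',187,203,.1),('tray',300,163,0.006),('mixer',427,193,.03),('ytop',147,136,.05),('blue',201,122,.1),('beaker',202,294,.04),('stopper',263,205,.02),('vial',363,210,.03),('timer',414,288,.018),('amber',412,126,.08),('white',309,83,.03)]:
    print(n,pl(s,u,v,z).round(3))
```

```text
knob [0.504 0.321 0.1  ]
tray [0.63  0.026 0.006]
mixer [ 0.539 -0.32   0.03 ]
ytop [0.696 0.448 0.05 ]
blue [0.718 0.29  0.1  ]
beaker [0.27 0.29 0.04]
stopper [0.508 0.13  0.02 ]
vial [ 0.493 -0.143  0.03 ]
timer [ 0.282 -0.277  0.018]
amber [ 0.712 -0.269  0.08 ]
white [ 0.856 -0.     0.03 ]
```

View pics/c.png

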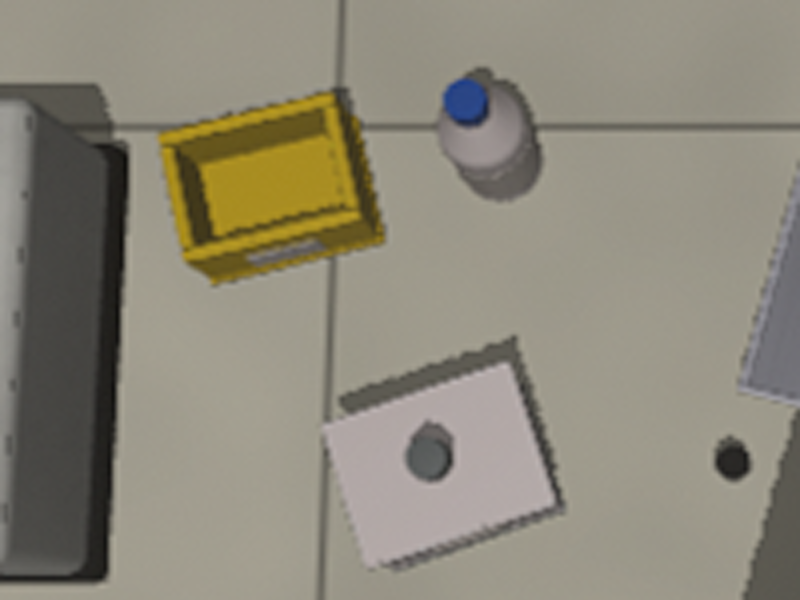

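View pics/d.png

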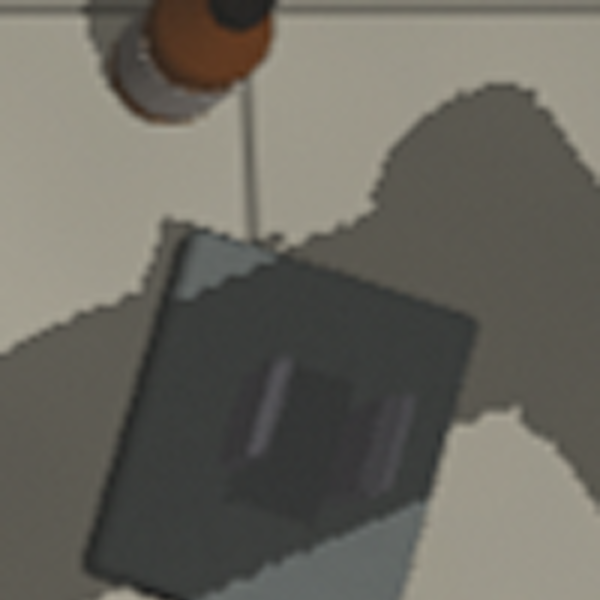

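Run:
```python
from h import *
s=ld('top0')
L=[pl(s,80+a/4,90+b/4,.068)[:2] for a,b in [(323,425),(510,362),(562,507),(372,570)]]
L=np.array(L);print(L.round(3),L.mean(0))
for i in range(4):
    d=L[(i+1)%4]-L[i];print(np.hypot(*d),np.degrees(np.arctan2(d[1],d[0])))
M=np.array([pl(s,380+a/6,120+b/6,.03)[:2] for a,b in [(187,232),(477,322),(92,570)]]);print(M,(M[1]+M[2])/2)
for a,b in((0,1),(2,0)):
    d=M[b]-M[a];print(np.hypot(*d),np.degrees(np.arctan2(d[1],d[0])))
T=np.array([pl(s,a,b,.006)[:2] for a,b in [(282,129),(334,141),(319,199),(266,187)]]);print(T,T.mean(0))
for i in range(4):
    d=T[(i+1)%4]-T[i];print(np.hypot(*d),np.degrees(np.arctan2(d[1],d[0])))
```

```text
[[0.527 0.399]
 [0.569 0.276]
 [0.472 0.24 ]
 [0.431 0.364]] [0.49938647 0.31975091]
0.12985702539418667 -71.15608959081061
0.10326963276388414 -159.5670828527737
0.13024061030154582 108.35325185682353
0.10214483343772694 20.237862249221223
[[ 0.63551226 -0.28083646]
 [ 0.59279343 -0.41223128]
 [ 0.4787128  -0.23074611]] [ 0.53575312 -0.32148869]
0.13816474148809224 -108.01027903158979
0.16460592710932315 -17.716335352622007
[[ 0.72950112  0.07689096]
 [ 0.69364293 -0.07150625]
 [ 0.52656133 -0.02607156]
 [ 0.56106898  0.12260763]] [0.62769359 0.02548019]
0.1526680729020813 -103.58436134971087
0.173148987589287 164.78734904638262
0.15263119055999488 76.93330076310266
0.17452621517080658 -15.18563938924906
```

Request:
jog_arm([
  [30,40,5,0],
  [30,40,5,0],
  [30,40,5,0],
  [30,40,5,0],
  [30,40,5,0],
  [30,40,5,0],
  [30,30,0,0],
  [0,0,0,0],
  [0,0,0,0],
  [0,0,0,0],
])

```text
clock: 0.98
tool_pos: [0.3723, -0.4179, 0.2513]
orientation: [180.0, -0.0, -163.3]
force: [-0.4, 0.6, 0.1]
opening: 0.0877
```

Run:
```python
from h import *
s=shot('wrist','w1');o=s['obs'];print(o['tool_pos'],o['orientation'],o['joint_pos'],o['clock'])
```

```text
[ 0.37231216 -0.41789753  0.25128482] [ 1.79984720e+02 -1.61618909e-02 -1.63268447e+02] [-2.82603861e+01  8.82592007e+00 -1.18848939e+01  6.62901805e-04
 -6.93114192e+01 -4.50082969e+01] 0.9833
```

View pics/w1.png

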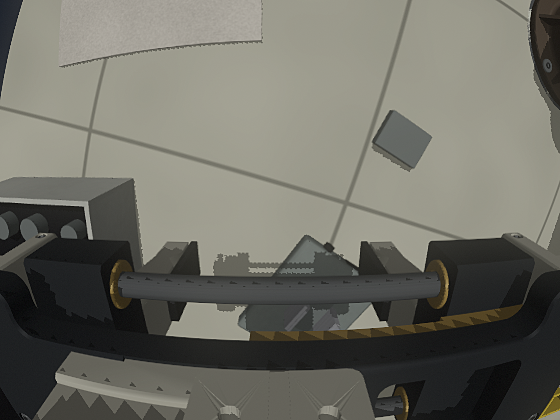

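Request:
jog_arm([
  [30,20,10,0],
  [30,20,10,0],
  [30,20,10,0],
  [30,20,10,0],
  [0,0,10,0],
  [0,0,0,0],
  [0,0,0,0],
  [0,0,0,0],
  [0,0,0,0],
  [0,0,0,0],
])

```text
clock: 1.87
tool_pos: [0.4911, -0.3389, 0.3009]
orientation: [180.0, -0.0, -163.4]
force: [0.5, -0.8, -0.3]
opening: 0.088
```

Run:
```python
from h import *
s=shot('wrist','w2');o=s['obs'];print(o['tool_pos'],o['orientation'],o['clock'])
```

```text
[ 0.49111908 -0.33890964  0.30092173] [ 1.79970108e+02 -3.84856431e-02 -1.63434175e+02] 1.8667
```

View pics/w2.png

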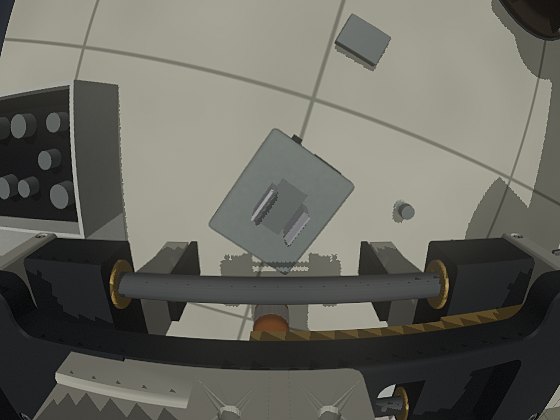

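Run:
```python
from h import *
s=ld('w2');im=s['image'][:,:,::-1]
c=cv2.resize(im[120:280,200:360],None,fx=3.75,fy=3.75,interpolation=cv2.INTER_CUBIC)
cv2.imwrite('pics/c2.png',c)
```

```text
(no output)
```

View pics/c2.png

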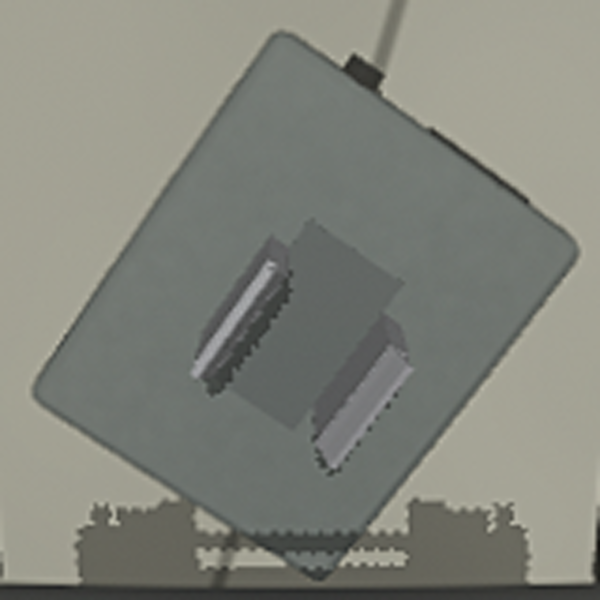

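Request:
jog_arm([
  [10,40,0,0],
  [10,40,0,0],
  [10,40,0,0],
  [10,40,0,0],
  [10,40,0,0],
  [10,40,0,0],
  [10,40,0,0],
  [10,40,0,0],
  [0,0,0,0],
  [0,0,0,0],
])

```text
clock: 2.75
tool_pos: [0.5723, -0.0163, 0.301]
orientation: [180.0, -0.0, -163.2]
force: [-0.2, -0.7, 0.1]
opening: 0.0881
```

Run:
```python
from h import *
s=shot('wrist','w3');o=s['obs'];print(o['tool_pos'],o['orientation'],o['clock'])
```

```text
[ 0.57233566 -0.01634585  0.30097623] [ 1.79993901e+02 -3.90923996e-02 -1.63154497e+02] 2.75
```

View pics/w3.png

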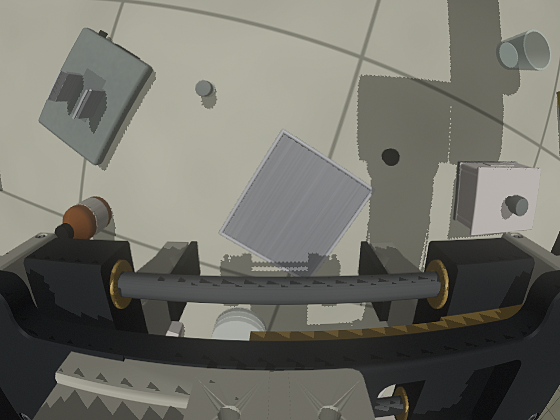

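Request:
jog_arm([
  [-10,40,0,0],
  [-10,40,0,0],
  [-10,40,0,0],
  [-10,40,0,0],
  [-10,40,0,0],
  [-10,40,0,0],
  [-20,40,0,0],
  [0,40,0,0],
  [0,0,0,0],
  [0,0,0,0],
])

```text
clock: 3.63
tool_pos: [0.4936, 0.2995, 0.301]
orientation: [-180.0, -0.0, -163.3]
force: [0.5, 0.2, -0.1]
opening: 0.0877
```

Run:
```python
from h import *
s=shot('wrist','w4');o=s['obs'];print(o['tool_pos'],o['orientation'],o['clock'])
```

```text
[0.49364671 0.2994607  0.30097124] [-1.79973122e+02 -3.69688142e-02 -1.63283515e+02] 3.6333
```

View pics/w4.png

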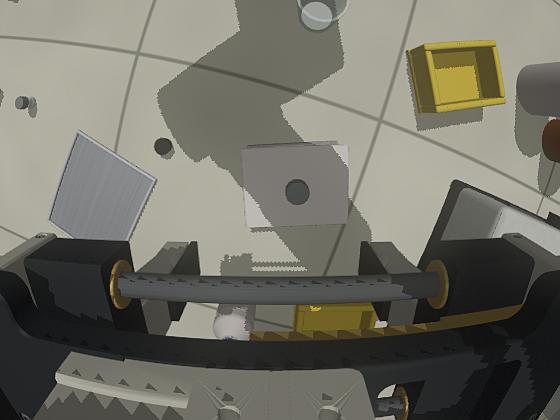

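The mixer, tray and lid are all visible from the wrist. Next I zoom in on the lid and tray and measure.

Run:
```python
from h import *
s=ld('w4');im=s['image'][:,:,::-1]
cv2.imwrite('pics/c4.png',cv2.resize(im[130:240,230:365],None,fx=5,fy=5,interpolation=cv2.INTER_CUBIC))
s=ld('w3');im=s['image'][:,:,::-1]
cv2.imwrite('pics/c3.png',cv2.resize(im[120:285,210:380],None,fx=3.6,fy=3.6,interpolation=cv2.INTER_CUBIC))
s=ld('w2')
P=lambda a,b,z:pl(s,200+a/3.75,120+b/3.75,z)[:2]
def ang(a,b):
    d=b-a;return np.hypot(*d),np.degrees(np.arctan2(d[1],d[0]))
E={k:(P(*a,.03),P(*b,.03)) for k,a,b in [('L',(262,50),(50,362)),('R',(570,270),(360,540)),('T',(310,45),(555,220)),('B',(60,410),(300,570))]}
for k,v in E.items(): print(k,ang(*v))
def X(l,m):
    A=np.array([l[1]-l[0],-(m[1]-m[0])]).T;t=np.linalg.solve(A,m[0]-l[0]);return l[0]+t[0]*(l[1]-l[0])
C=[X(E['L'],E['T']),X(E['T'],E['R']),X(E['R'],E['B']),X(E['B'],E['L'])]
print(np.round(C,4),np.mean(C,0));print([ang(C[i],C[(i+1)%4]) for i in range(4)])
F=[P(312,218,.03),P(405,282,.03),P(297,430,.03)];print('floor',F,ang(F[0],F[1]),ang(F[1],F[2]),(F[0]+F[2])/2)
W=[P(*q,.082) for q in [(272,262),(194,375),(412,367),(330,472)]];print('walls',W,np.mean(W,0),ang(W[0],W[1]),ang(W[2],W[3]),ang(W[0],W[2]))
```

```text
L (np.float64(0.13989477470607703), np.float64(-18.49120109531731))
R (np.float64(0.13255595031414888), np.float64(-18.345990895979348))
T (np.float64(0.10879044792997615), np.float64(71.72916375482626))
B (np.float64(0.11329354101201536), np.float64(70.08194138627155))
[[ 0.4378 -0.3593]
 [ 0.481  -0.2286]
 [ 0.6411 -0.2817]
 [ 0.594  -0.4116]] [ 0.53848934 -0.32029718]
[(np.float64(0.13768373380201482), np.float64(71.72916375482626)), (np.float64(0.16869545586466797), np.float64(-18.34599089597935)), (np.float64(0.13815309361118983), np.float64(-109.91805861372846)), (np.float64(0.1647252502108041), np.float64(161.5087989046827))]
floor [array([ 0.50091872, -0.32881158]), array([ 0.51393493, -0.28955589]), array([ 0.58027612, -0.31081371])] (np.float64(0.04135735908238125), np.float64(71.65575997643337)) (np.float64(0.06966383024492956), np.float64(-17.767107275346174)) [ 0.54059742 -0.31981265]
walls [array([ 0.50834085, -0.34063844]), array([ 0.55196331, -0.35449551]), array([ 0.52909992, -0.28702677]), array([ 0.572215  , -0.30180944])] [ 0.54040477 -0.32099254] (np.float64(0.04577048008197123), np.float64(-17.622918316708507)) (np.float64(0.045578905886900216), np.float64(-18.925069661664992)) (np.float64(0.057490437651631955), np.float64(68.83300760613723))
```

View pics/c4.png

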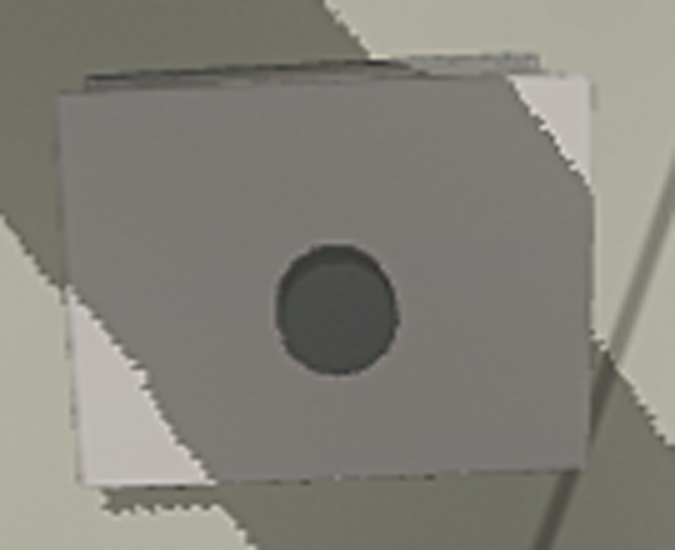

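View pics/c3.png

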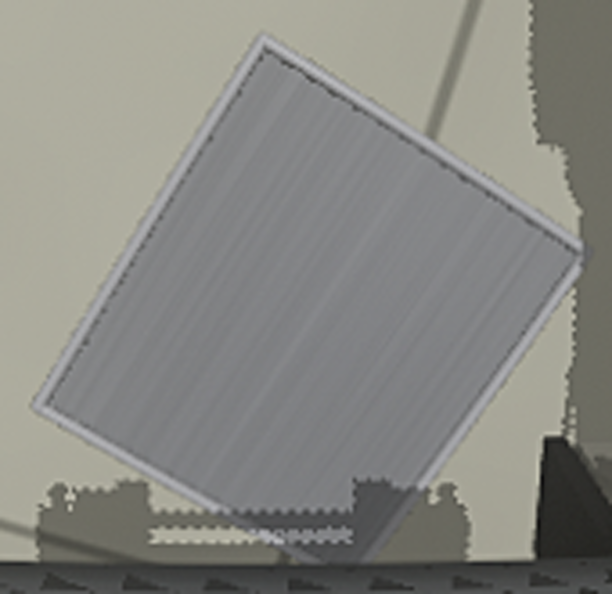

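Run:
```python
from h import *
def ang(a,b):
    d=b-a;return np.hypot(*d).round(4),np.degrees(np.arctan2(d[1],d[0])).round(2)
s=ld('w4')
C=[pl(s,230+a/5,130+b/5,.068)[:2] for a,b in [(58,93),(593,75),(586,467),(80,487)]]
print(np.round(C,4),np.mean(C,0),[ang(C[i],C[(i+1)%4]) for i in range(4)])
print('knob',pl(s,230+336/5,130+318/5,.102))
s=ld('w3')
T=[pl(s,210+a/3.6,120+b/3.6,.006)[:2] for a,b in [(263,36),(588,250),(35,405),(385,540)]]
print(np.round(T,4),ang(T[0],T[1]),ang(T[0],T[2]),ang(T[1],T[3]),(T[1]+T[2])/2)
t=ld('top0')
print('knob top view',pl(t,80+429/4,90+456/4,.102))
```

```text
[[0.4757 0.2479]
 [0.4334 0.3709]
 [0.529  0.403 ]
 [0.5714 0.2796]] [0.50234517 0.32534826] [(np.float64(0.13), np.float64(108.98)), (np.float64(0.1009), np.float64(18.61)), (np.float64(0.1305), np.float64(-71.05)), (np.float64(0.1008), np.float64(-161.69))]
knob [0.50239413 0.324517   0.102     ]
[[ 0.5215 -0.0246]
 [ 0.5634  0.1272]
 [ 0.6934 -0.0717]
 [ 0.7107  0.0889]] (np.float64(0.1575), np.float64(74.58)) (np.float64(0.1782), np.float64(-15.32)) (np.float64(0.1522), np.float64(-14.58)) [0.62839023 0.02774359]
knob top view [0.50150055 0.3202008  0.102     ]
```

Request:
jog_arm([
  [8.5,24.5,-20,1.8],
  [0,0,-35,0],
  [0,0,-35,0],
  [0,0,-35,0],
  [0,0,-35,0],
  [0,0,-25,0],
  [0,0,-20,0],
  [0,0,-12,0],
  [0,0,-9,0],
  [0,0,0,0],
])

```text
clock: 4.52
tool_pos: [0.5021, 0.3212, 0.0738]
orientation: [-179.9, -0.1, -161.7]
force: [-0.5, 0.5, 0.2]
opening: 0.0875
```

Run:
```python
from h import *
s=shot('side','s5');print(s['obs']['tool_pos'],s['obs']['force'])
im=s['image'][:,:,::-1];cv2.imwrite('pics/c5.png',cv2.resize(im[170:320,150:310],None,fx=3.75,fy=3.75,interpolation=cv2.INTER_CUBIC))
```

```text
[0.50205594 0.32117409 0.07383483] [-0.46757145  0.52635944  0.23143029]
```

View pics/c5.png

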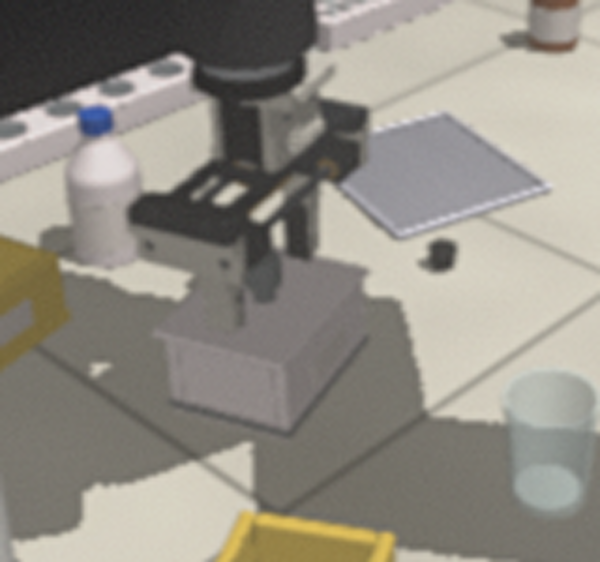

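Request:
jog_arm([
  [0,1.5,0,0],
  [0,0,0,0],
  [0,0,0,0],
  [0,0,0,0],
  [0,0,0,0],
  [0,0,0,0],
  [0,0,0,0],
  [0,0,0,0],
  [0,0,0,0],
  [0,0,0,0],
], fingers=15)

```text
clock: 5.4
tool_pos: [0.502, 0.325, 0.0754]
orientation: [-180.0, -0.0, -161.5]
force: [-0.9, 0.9, 0.6]
opening: 0.0274
```

Request:
jog_arm([
  [0,0,5,0],
  [0,0,10,0],
  [0,0,20,0],
  [0,0,25,0],
  [0,0,25,0],
  [0,0,25,0],
  [0,0,10,0],
  [0,0,0,0],
  [0,0,0,0],
  [0,0,0,0],
])

```text
clock: 6.23
tool_pos: [0.5012, 0.3244, 0.1937]
orientation: [-180.0, -0.1, -161.6]
force: [-0.3, -0.3, -2.9]
opening: 0.0272
```

Run:
```python
from h import *
s=shot('side','s6');o=s['obs'];print(o['tool_pos'],o['force'],o['opening'])
im=s['image'][:,:,::-1];cv2.imwrite('pics/c6.png',cv2.resize(im[120:320,150:310],None,fx=3,fy=3,interpolation=cv2.INTER_CUBIC))
s=shot('wrist','w6')
```

```text
[0.50117027 0.3243954  0.19367915] [-0.32542216 -0.34161791 -2.88201086] 0.027206664730298466
```

View pics/c6.png

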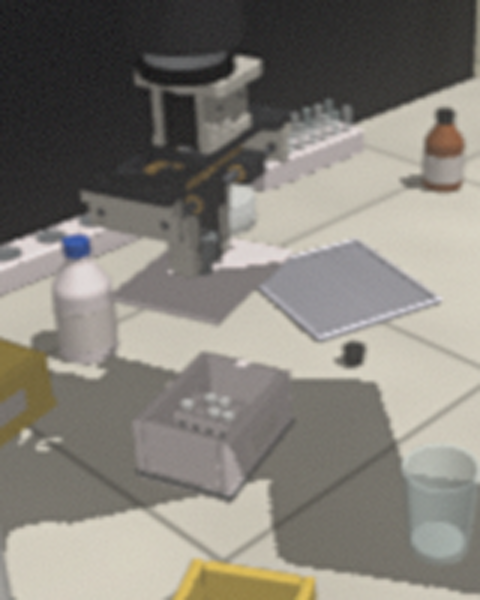

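View pics/w6.png

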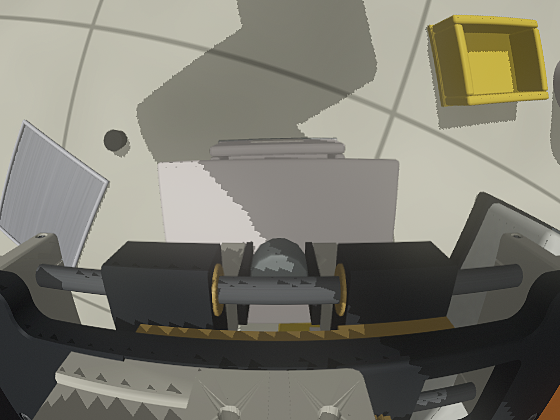

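Request:
jog_arm([
  [13,-29,0,4],
  [13,-30,0,5],
  [13,-30,0,5],
  [13,-30,0,5],
  [13,-30,0,5],
  [13,-30,0,5],
  [13,-30,0,5],
  [13,-30,0,5],
  [12,-30,0,5],
  [11,-29,0,4],
])

```text
clock: 7.17
tool_pos: [0.6291, 0.0253, 0.1939]
orientation: [179.9, -0.1, -113.3]
force: [0.1, 0.7, -2.6]
opening: 0.027
```

Request:
jog_arm([
  [0,0,-15,4],
  [0,0,-25,4],
  [0,0,-25,0],
  [0,0,-25,0],
  [0,0,-15,0],
  [0,0,-10,0],
  [0,0,0,0],
  [0,0,0,0],
  [0,0,0,0],
  [0,0,0,0],
])

```text
clock: 8.0
tool_pos: [0.63, 0.0274, 0.0818]
orientation: [-179.9, 0.1, -105.5]
force: [0.2, 0.6, -2.3]
opening: 0.0276
```

Run:
```python
from h import *
s=shot('side','s7');o=s['obs'];print(o['tool_pos'],o['orientation'],o['force'],o['opening'])
im=s['image'][:,:,::-1];cv2.imwrite('pics/c7.png',cv2.resize(im[120:270,200:360],None,fx=3.75,fy=3.75,interpolation=cv2.INTER_CUBIC))
s=shot('wrist','w7')
```

```text
[0.62997486 0.02736604 0.08176111] [-1.79891713e+02  6.03624244e-02 -1.05520648e+02] [ 0.2448985   0.55424199 -2.25843827] 0.027570696215808134
```

View pics/c7.png

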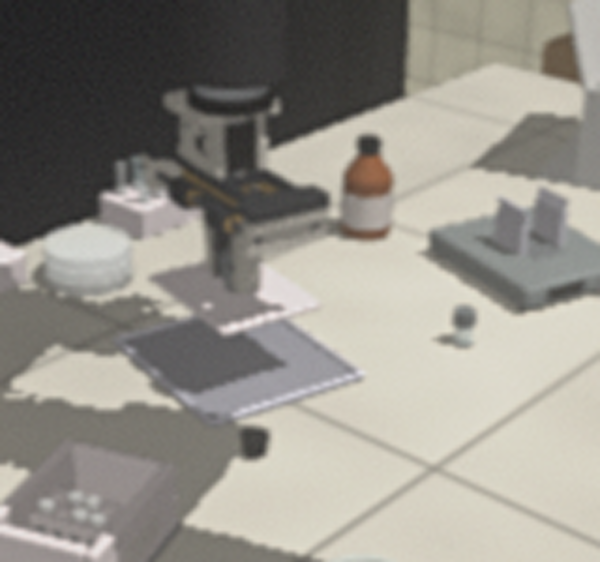

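View pics/w7.png

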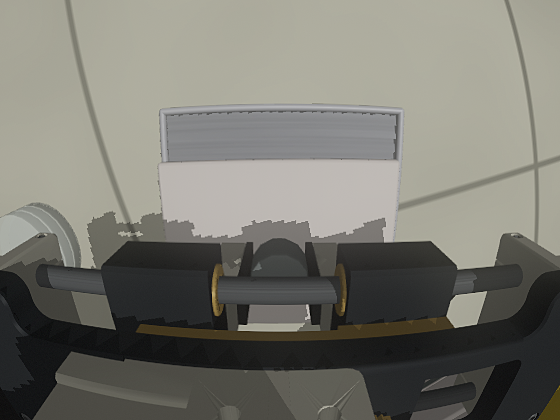

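Request:
jog_arm([
  [0,0,-15,0],
  [0,0,-15,0],
  [0,0,-10,0],
  [0,0,-7,0],
  [0,0,-4,0],
  [0,0,-3,0],
  [0,0,-2,0],
  [0,0,-1,0],
  [0,0,-1,0],
  [0,0,0,0],
])

```text
clock: 8.93
tool_pos: [0.6292, 0.0272, 0.0226]
orientation: [-180.0, 0.0, -105.5]
force: [0.3, -0.6, -2.6]
opening: 0.0269
```

Request:
jog_arm([
  [0,0,-0.5,0],
  [0,0,0,0],
  [0,0,-0.5,0],
  [0,0,0,0],
  [0,0,-0.5,0],
  [0,0,0,0],
  [0,0,0,0],
  [0,0,0,0],
  [0,0,0,0],
  [0,0,0,0],
])

```text
clock: 9.77
tool_pos: [0.6294, 0.0272, 0.0224]
orientation: [-179.9, 0.0, -105.5]
force: [-4.2, 1.0, 7.6]
opening: 0.0275
```

Request:
jog_arm([
  [0,0,0,0],
  [0,0,0,0],
  [0,0,0,0],
  [0,0,0,0],
  [0,0,0,0],
  [0,0,0,0],
  [0,0,10,0],
  [0,0,20,0],
  [0,0,30,0],
  [0,0,40,0],
], fingers=60)

```text
clock: 10.6
tool_pos: [0.6273, 0.0266, 0.1201]
orientation: [179.8, -0.1, -105.6]
force: [1.3, -0.3, -1.0]
opening: 0.0601
```

Request:
jog_arm([
  [-10,25,40,0],
  [-13,30,40,-5],
  [-13,30,40,-6],
  [-13,30,20,-6],
  [-13,30,20,-6],
  [-13,30,0,-6],
  [-13,30,0,-6],
  [-13,30,0,-6],
  [-10,15,0,-6],
  [0,0,0,-5],
])

```text
clock: 11.43
tool_pos: [0.5228, 0.2648, 0.2609]
orientation: [180.0, 0.0, -157.7]
force: [-0.5, -1.2, -0.5]
opening: 0.0601
```

Request:
jog_arm([
  [-20,25,0,-4],
  [0,0,0,0],
  [0,0,0,0],
  [0,0,0,0],
  [0,0,0,0],
  [0,0,0,0],
  [0,0,0,0],
  [0,0,0,0],
  [0,0,0,0],
  [0,0,0,0],
])

```text
clock: 12.27
tool_pos: [0.5046, 0.2869, 0.2599]
orientation: [-180.0, -0.0, -161.6]
force: [0.3, 0.2, -0.4]
opening: 0.06
```

Run:
```python
from h import *
s=shot('top','t8');o=s['obs'];print(o['tool_pos'],o['orientation'],o['force'],o['opening'])
im=s['image'][:,:,::-1];cv2.imwrite('pics/c8.png',cv2.resize(im[110:230,140:340],None,fx=4,fy=4,interpolation=cv2.INTER_CUBIC))
s=shot('wrist','w8')
```

```text
[0.50462647 0.28685647 0.25994062] [-1.79996443e+02 -7.39852683e-03 -1.61558663e+02] [ 0.33402535  0.18157626 -0.39933616] 0.059977658561464385
```

View pics/c8.png

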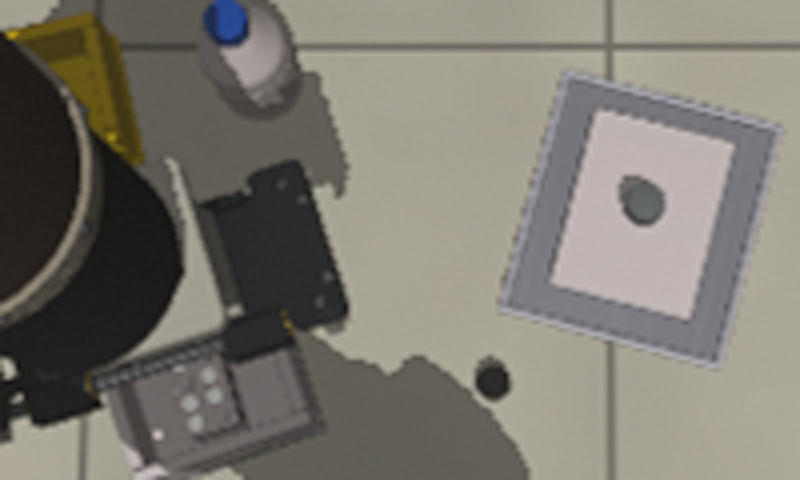

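View pics/w8.png

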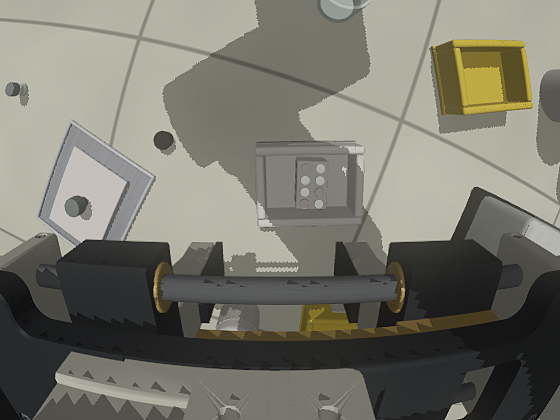

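The lid lies flat and centred in the tray, knob up. Next I measure the rack in the box.

Run:
```python
from h import *
s=ld('w8')
im=s['image'][:,:,::-1];cv2.imwrite('pics/c9.png',cv2.resize(im[135:235,250:370],None,fx=6,fy=6,interpolation=cv2.INTER_CUBIC))
```

```text
(no output)
```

View pics/c9.png

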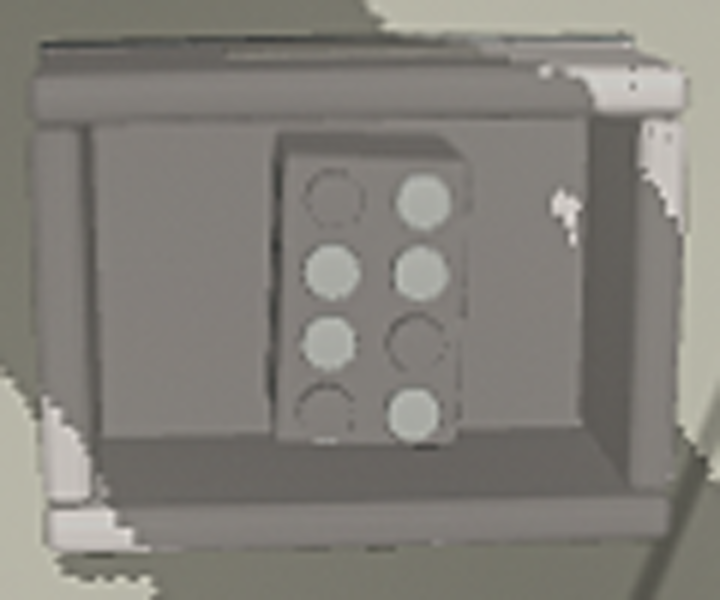

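Run:
```python
from h import *
s=ld('w8')
def Q(L,z): return np.array([pl(s,250+a/6,135+b/6,z)[:2] for a,b in L])
def ang(a,b):
    d=b-a;return np.hypot(*d).round(4),np.degrees(np.arctan2(d[1],d[0])).round(2)
def rep(n,C): print(n,C.mean(0).round(4),[ang(C[i],C[(i+1)%4]) for i in range(4)])
rep('rack top',Q([(286,152),(467,160),(455,442),(275,440)],.048))
K=Q([(335,198),(424,201),(331,272),(420,273),(330,343),(417,343),(326,410),(413,415)],.054);print('caps',K.mean(0),ang(K[0],K[6]),ang(K[1],K[7]),ang((K[0]+K[6])/2,(K[1]+K[7])/2))
rep('rim in',Q([(84,125),(640,112),(631,490),(97,503)],.062))
rep('rim out',Q([(32,75),(688,65),(668,535),(47,550)],.062))
```

```text
rack top [0.5004 0.3271] [(np.float64(0.035), np.float64(106.42)), (np.float64(0.0566), np.float64(18.06)), (np.float64(0.036), np.float64(-72.29)), (np.float64(0.0574), np.float64(-162.96))]
caps [0.5004093 0.3270787] (np.float64(0.0417), np.float64(17.16)) (np.float64(0.0422), np.float64(17.28)) (np.float64(0.017), np.float64(105.98))
rim in [0.5    0.3246] [(np.float64(0.1034), np.float64(110.35)), (np.float64(0.0741), np.float64(20.37)), (np.float64(0.1042), np.float64(-70.28)), (np.float64(0.0729), np.float64(-160.25))]
rim out [0.5003 0.3241] [(np.float64(0.1217), np.float64(109.97)), (np.float64(0.0926), np.float64(19.58)), (np.float64(0.1223), np.float64(-70.37)), (np.float64(0.0919), np.float64(-160.77))]
```

Request:
jog_arm([
  [-2,15,-20,-0.5],
  [-2,15,-30,-0.5],
  [0,9,-30,0],
  [0,0,-30,0],
  [0,0,-30,0],
  [0,0,-20,0],
  [0,0,-10,0],
  [0,0,0,0],
  [0,0,0,0],
  [0,0,0,0],
], fingers=52)

```text
clock: 13.2
tool_pos: [0.5014, 0.3269, 0.0916]
orientation: [179.9, 0.1, -162.5]
force: [-0.0, 0.1, -0.1]
opening: 0.052
```

Run:
```python
from h import *
s=shot('wrist','w10');o=s['obs'];print(o['tool_pos'],o['orientation'],o['force'],o['opening'])
im=s['image'][:,:,::-1];cv2.imwrite('pics/c10.png',cv2.resize(im[120:300,160:400],None,fx=3.2,fy=3.2,interpolation=cv2.INTER_CUBIC))
```

```text
[0.50136597 0.32688538 0.09163988] [ 1.79945533e+02  1.27009699e-01 -1.62520300e+02] [-0.00462728  0.14312774 -0.13238964] 0.05203093934527477
```

View pics/c10.png

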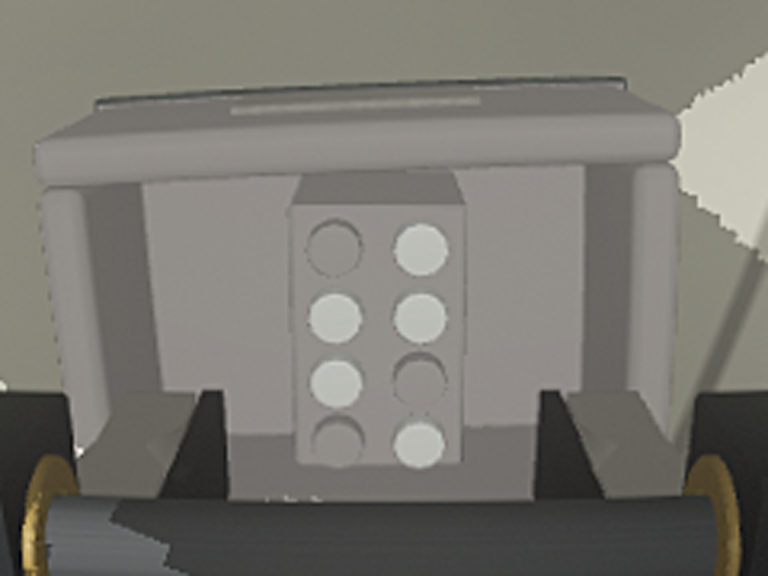

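Run:
```python
from h import *
s=ld('w10')
def Q(L,z): return np.array([pl(s,160+a/3.2,120+b/3.2,z)[:2] for a,b in L])
K=Q([(334,248),(421,250),(335,318),(421,318),(336,383),(420,380),(337,442),(419,445)],.054);print(K.mean(0))
T=s['obs']['tool_pos'][:2]
y=np.radians(s['obs']['orientation'][2]);tx=np.array([np.cos(y),np.sin(y)]);ty=np.array([-tx[1],tx[0]])
print('rack in tool',(K.mean(0)-T)@tx,(K.mean(0)-T)@ty)
for p in [(84,188),(635,165),(640,400),(105,420)]:
    q=Q([p],.062)[0]-T;print(p,q@tx,q@ty)
```

```text
[0.50001834 0.32661336]
rack in tool 0.0013671132548011295 -0.00014532754612582837
(84, 188) 0.036482594838404075 0.0551352607188902
(635, 165) 0.040656834544276835 -0.048031338950739653
(640, 400) -0.00673204700571638 -0.05247950675692332
(105, 420) -0.011080536828993306 0.054898376189158826
```

Request:
jog_arm([
  [-1,0,-15,0],
  [0,0,-20,0],
  [0,0,-15,0],
  [0,0,-10,0],
  [0,0,-7,0],
  [0,0,-4,0],
  [0,0,-2,0],
  [0,0,0,0],
  [0,0,0,0],
  [0,0,0,0],
])

```text
clock: 14.08
tool_pos: [0.4998, 0.3265, 0.0177]
orientation: [180.0, 0.1, -162.5]
force: [0.5, -0.6, 0.1]
opening: 0.0516
```

Request:
jog_arm([
  [0,0,0,0],
  [0,0,0,0],
  [0,0,0,0],
  [0,0,0,0],
  [0,0,0,0],
  [0,0,0,0],
  [0,0,0,0],
  [0,0,0,0],
  [0,0,0,0],
  [0,0,0,0],
], fingers=25)

```text
clock: 14.92
tool_pos: [0.4996, 0.3262, 0.0173]
orientation: [180.0, 0.0, -162.5]
force: [-1.4, -0.2, 5.3]
opening: 0.0358
```

Request:
jog_arm([
  [0,0,5,0],
  [0,0,10,0],
  [0,0,15,0],
  [0,0,20,0],
  [0,0,25,0],
  [0,0,25,0],
  [0,0,25,0],
  [0,0,15,0],
  [0,0,0,0],
  [0,0,0,0],
])

```text
clock: 15.75
tool_pos: [0.4997, 0.3264, 0.1585]
orientation: [179.9, 0.1, -162.5]
force: [-0.3, -0.2, -2.1]
opening: 0.0357
```

Run:
```python
from h import *
s=shot('side','s11');o=s['obs'];print(o['tool_pos'],o['orientation'],o['force'],o['opening'])
im=s['image'][:,:,::-1];cv2.imwrite('pics/c11.png',cv2.resize(im[120:320,150:310],None,fx=3,fy=3,interpolation=cv2.INTER_CUBIC))
s=shot('wrist','w11')
```

```text
[0.49969231 0.32642871 0.15848484] [ 1.79910484e+02  1.12331687e-01 -1.62546817e+02] [-0.30239117 -0.18695534 -2.12290331] 0.03565185130453531
```

View pics/c11.png

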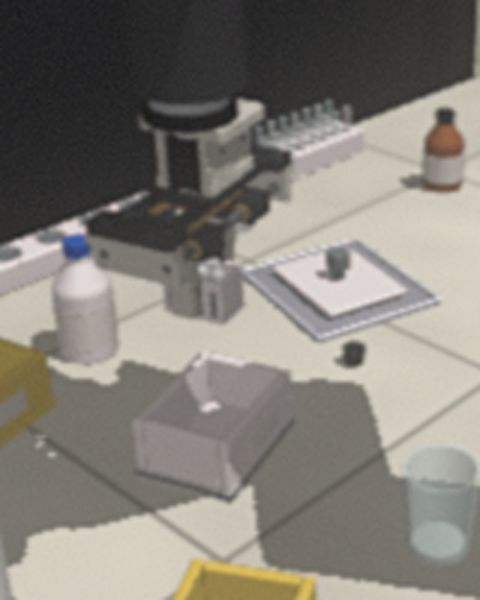

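View pics/w11.png

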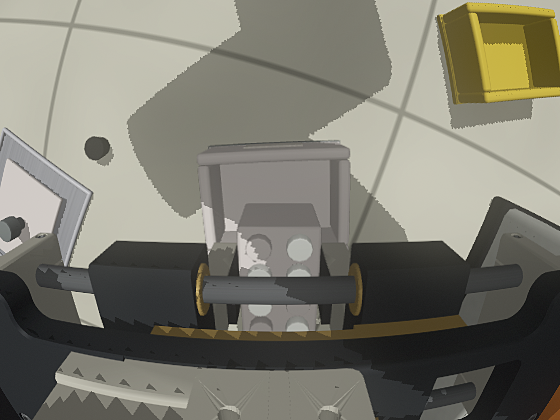

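Request:
jog_arm([
  [-4,-25,0,-2],
  [-6,-37,0,-4],
  [-7,-38,0,-4],
  [-7,-38,0,-4],
  [-7,-38,0,-4],
  [-6,-38,0,-4],
  [-6,-38,0,-4],
  [-6,-38,0,-4],
  [-6,-38,0,-4],
  [-5,-28,0,-2],
])

```text
clock: 16.68
tool_pos: [0.4376, -0.0324, 0.1561]
orientation: [-179.9, -0.1, 161.2]
force: [0.2, -0.2, -1.1]
opening: 0.036
```

Request:
jog_arm([
  [0,0,-20,0],
  [0,0,-30,0],
  [0,0,-30,0],
  [0,0,-25,0],
  [0,0,-20,0],
  [0,0,-10,0],
  [0,0,-5,0],
  [0,0,-3,0],
  [0,0,0,0],
  [0,0,0,0],
])

```text
clock: 17.52
tool_pos: [0.4397, -0.0298, 0.0144]
orientation: [180.0, 0.0, 161.5]
force: [1.4, 0.4, 0.3]
opening: 0.0361
```

Run:
```python
from h import *
s=shot('side','s12');o=s['obs'];print(o['tool_pos'],o['orientation'],o['force'],o['opening'],o['joint_pos'])
im=s['image'][:,:,::-1];cv2.imwrite('pics/c12.png',cv2.resize(im[120:320,210:410],None,fx=3,fy=3,interpolation=cv2.INTER_CUBIC))
```

```text
[ 0.4397339  -0.02981755  0.01435859] [1.79991850e+02 1.69236176e-02 1.61473458e+02] [1.36367783 0.35399424 0.29037049] 0.03611753304922978 [ 2.19217059e+01  1.40495170e+01 -4.32266852e+01  8.84186092e-03
 -3.27056321e+01 -1.30455686e+02]
```

View pics/c12.png

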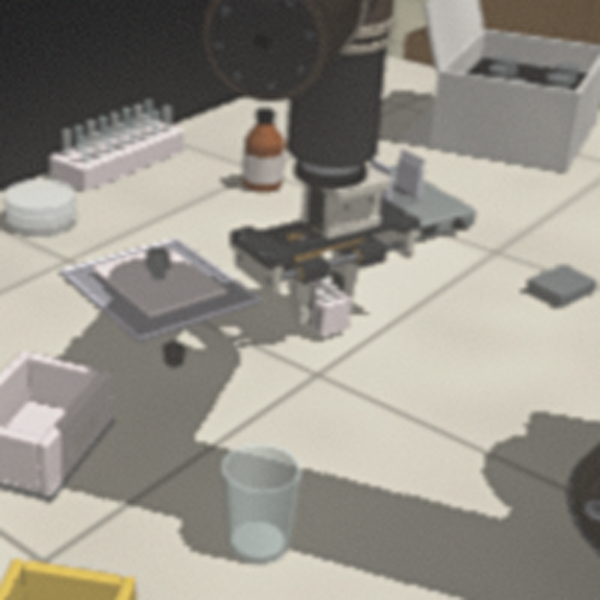

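Request:
jog_arm([
  [0,0,-2,0],
  [0,0,-1.5,0],
  [0,0,-1,0],
  [0,0,-0.5,0],
  [0,0,-0.5,0],
  [0,0,-0.5,0],
  [0,0,0,0],
  [0,0,0,0],
  [0,0,0,0],
  [0,0,0,0],
])

```text
clock: 18.4
tool_pos: [0.4395, -0.0299, 0.0081]
orientation: [180.0, 0.0, 161.5]
force: [-1.4, 0.4, -0.7]
opening: 0.0357
```

Request:
jog_arm([
  [0,0,-0.5,0],
  [0,0,0,0],
  [0,0,0,0],
  [0,0,0,0],
  [0,0,0,0],
  [0,0,0,0],
  [0,0,0,0],
  [0,0,0,0],
  [0,0,0,0],
  [0,0,0,0],
])

```text
clock: 19.23
tool_pos: [0.4395, -0.0299, 0.0075]
orientation: [-180.0, -0.0, 161.5]
force: [0.4, -1.3, -0.7]
opening: 0.0356
```

Request:
jog_arm([
  [0,0,-0.5,0],
  [0,0,0,0],
  [0,0,0,0],
  [0,0,-0.5,0],
  [0,0,0,0],
  [0,0,0,0],
  [0,0,0,0],
  [0,0,0,0],
  [0,0,0,0],
  [0,0,0,0],
])

```text
clock: 20.07
tool_pos: [0.4396, -0.0299, 0.0072]
orientation: [180.0, 0.0, 161.5]
force: [-4.3, 1.2, 13.6]
opening: 0.036
```

Request:
jog_arm([
  [0,0,0,0],
  [0,0,0,0],
  [0,0,0,0],
  [0,0,0,0],
  [0,0,0,0],
  [0,0,10,0],
  [0,0,20,0],
  [0,0,35,3],
  [0,0,35,6],
  [0,0,30,6],
], fingers=60)

```text
clock: 20.9
tool_pos: [0.4394, -0.03, 0.1385]
orientation: [-180.0, 0.0, 176.7]
force: [0.6, 0.6, -0.1]
opening: 0.06
```

Request:
jog_arm([
  [0,0,30,7],
  [0,0,20,7],
  [0,0,0,7],
  [0,0,0,7],
  [0,0,0,7],
  [0,0,0,7],
  [0,0,0,7],
  [0,0,0,7],
  [0,0,0,7],
  [0,0,0,7],
], fingers=87)

```text
clock: 21.73
tool_pos: [0.4393, -0.03, 0.1863]
orientation: [180.0, -0.0, -113.2]
force: [0.2, -0.3, -1.7]
opening: 0.087
```

Request:
jog_arm([
  [0,0,0,5],
  [0,0,0,0],
  [0,0,0,0],
  [0,0,0,0],
  [0,0,0,0],
  [0,0,0,0],
  [0,0,0,0],
  [0,0,0,0],
  [0,0,0,0],
  [0,0,0,0],
])

```text
clock: 22.57
tool_pos: [0.4395, -0.0299, 0.1865]
orientation: [-180.0, 0.0, -108.6]
force: [0.2, -0.2, 0.4]
opening: 0.0876
```

Run:
```python
from h import *
s=shot('wrist','w13');o=s['obs'];print(o['tool_pos'],o['orientation'],o['force'],o['opening'],o['joint_pos'])
```

```text
[ 0.43950189 -0.02992212  0.18653153] [-1.79997812e+02  5.69390996e-04 -1.08552992e+02] [ 0.151722   -0.23181652  0.3613101 ] 0.08756416426541117 [ 2.19165916e+01 -2.46103371e-01 -3.08222166e+01  1.14602365e-03
 -5.94218531e+01 -4.04701661e+01]
```

View pics/w13.png

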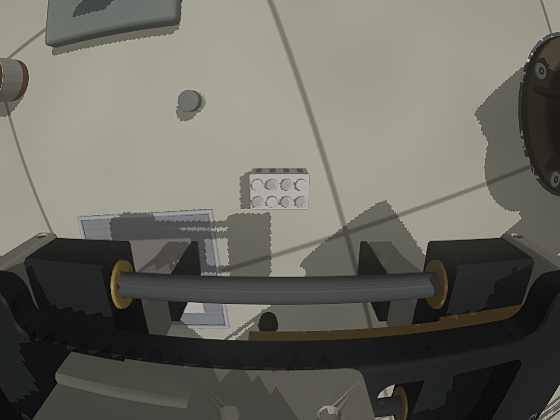

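Run:
```python
from h import *
s=ld('w13');im=s['image'][:,:,::-1];cv2.imwrite('pics/c13.png',cv2.resize(im[155:220,230:325],None,fx=8,fy=8,interpolation=cv2.INTER_CUBIC))
```

```text
(no output)
```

View pics/c13.png

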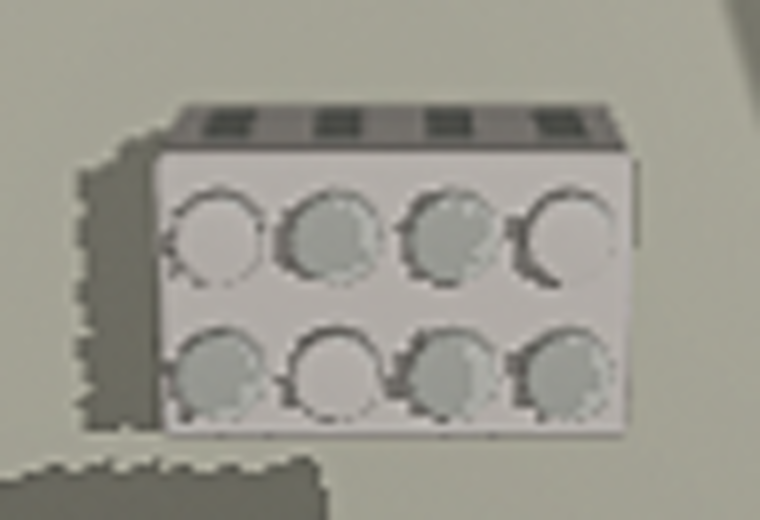

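Run:
```python
from h import *
s=ld('w13')
def Q(L,z): return np.array([pl(s,230+a/8,155+b/8,z)[:2] for a,b in L])
def ang(a,b):
    d=b-a;return np.hypot(*d).round(4),np.degrees(np.arctan2(d[1],d[0])).round(2)
C=Q([(157,152),(631,152),(625,434),(165,436)],.038);print(C.mean(0),[ang(C[i],C[(i+1)%4]) for i in range(4)])
K=Q([(219,238),(338,237),(455,237),(571,237),(221,374),(338,374),(455,374),(569,374)],.044);print(K.mean(0),ang(K[0],K[3]),ang(K[4],K[7]))
```

```text
[ 0.44012243 -0.02886368] [(np.float64(0.0568), np.float64(161.43)), (np.float64(0.0353), np.float64(71.56)), (np.float64(0.0567), np.float64(-18.31)), (np.float64(0.0356), np.float64(-108.29))]
[ 0.43994394 -0.02896072] (np.float64(0.0416), np.float64(161.6)) (np.float64(0.0417), np.float64(161.43))
```

Request:
jog_arm([
  [0.5,1,-20,0],
  [0,0,-30,0],
  [0,0,-35,0],
  [0,0,-35,0],
  [0,0,-25,0],
  [0,0,-15,0],
  [0,0,-10,0],
  [0,0,-5,0],
  [0,0,-3,0],
  [0,0,0,0],
])

```text
clock: 23.45
tool_pos: [0.44, -0.0289, 0.0084]
orientation: [180.0, -0.0, -108.5]
force: [-0.4, 0.0, -1.1]
opening: 0.087
```

Request:
jog_arm([
  [0,0,0,0],
  [0,0,0,0],
  [0,0,0,0],
  [0,0,0,0],
  [0,0,0,0],
  [0,0,0,0],
  [0,0,0,0],
  [0,0,0,0],
  [0,0,0,0],
  [0,0,0,0],
], fingers=45)

```text
clock: 24.28
tool_pos: [0.4402, -0.0288, 0.0089]
orientation: [-180.0, 0.0, -108.5]
force: [-1.4, 2.1, 6.0]
opening: 0.0579
```

Request:
jog_arm([
  [0,0,5,0],
  [0,0,10,0],
  [0,0,20,0],
  [0,0,30,0],
  [0,0,35,0],
  [0,0,35,0],
  [0,0,30,0],
  [0,0,20,0],
  [10,-18,20,0],
  [10,-18,20,0],
])

```text
clock: 25.12
tool_pos: [0.4597, -0.0649, 0.2354]
orientation: [-179.9, 0.1, -108.4]
force: [0.7, 0.8, -1.8]
opening: 0.0577
```

Request:
jog_arm([
  [15,-26,10,0],
  [17,-29,10,0],
  [17,-29,10,0],
  [17,-29,10,0],
  [17,-29,0,0],
  [12,-22,0,0],
  [8,-14,0,0],
  [0,0,0,0],
  [0,0,0,0],
  [0,0,0,0],
])

```text
clock: 25.95
tool_pos: [0.5624, -0.2426, 0.2733]
orientation: [179.9, 0.0, -108.6]
force: [-0.2, 0.2, -0.1]
opening: 0.0578
```

Run:
```python
from h import *
s=shot('wrist','w14');o=s['obs'];print(o['tool_pos'],o['orientation'],o['force'],o['opening'])
```

```text
[ 0.56240542 -0.24264532  0.27325854] [ 1.79945299e+02  4.57203224e-03 -1.08560257e+02] [-0.20945819  0.17128748 -0.09416029] 0.05782599929284562
```

View pics/w14.png

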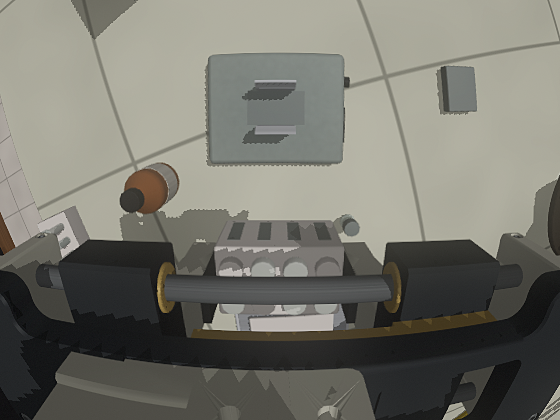

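Run:
```python
from h import *
s=ld('w14');im=s['image'][:,:,::-1];cv2.imwrite('pics/c14.png',cv2.resize(im[45:175,195:355],None,fx=4.5,fy=4.5,interpolation=cv2.INTER_CUBIC))
cv2.imwrite('pics/c14b.png',cv2.resize(im[215:335,190:390],None,fx=4,fy=4,interpolation=cv2.INTER_CUBIC))
```

```text
(no output)
```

View pics/c14.png

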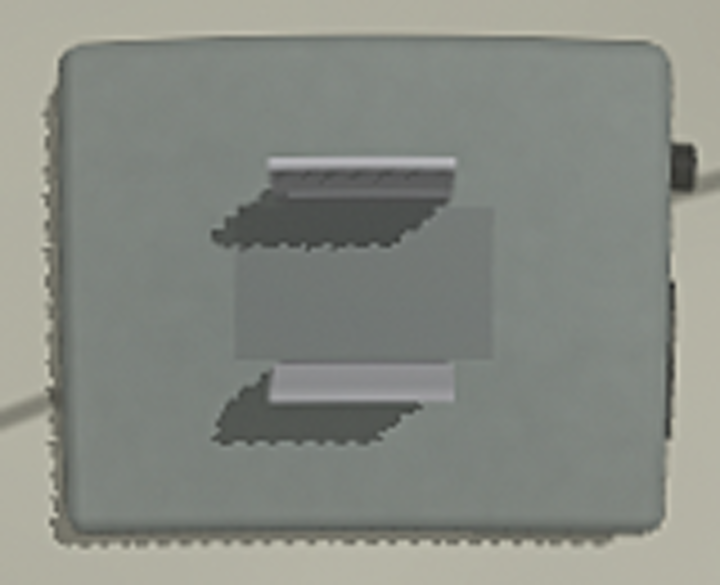

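View pics/c14b.png

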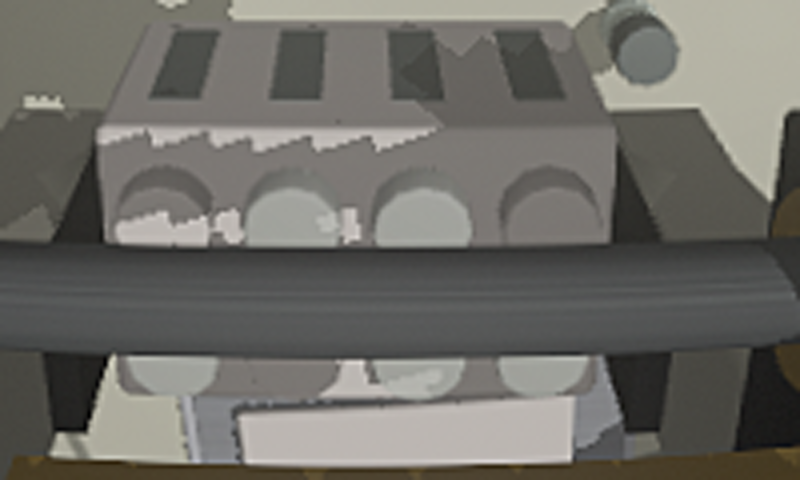

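Run:
```python
from h import *
s=ld('w14')
def Q(L,z,o=(195,45),k=4.5): return np.array([pl(s,o[0]+a/k,o[1]+b/k,z)[:2] for a,b in L])
def ang(a,b):
    d=b-a;return np.hypot(*d).round(4),np.degrees(np.arctan2(d[1],d[0])).round(2)
def rep(n,C): print(n,C.mean(0).round(4),[ang(C[i],C[(i+1)%4]) for i in range(4)])
rep('lip outer',Q([(268,157),(456,157),(454,402),(272,402)],.082))
rep('base in',Q([(273,198),(452,198),(454,361),(272,361)],.03))
F=Q([(493,207),(493,360),(235,360)],.03);print('floor',(F[0]+F[2])/2,ang(F[0],F[1]),ang(F[1],F[2]))
rep('top',Q([(58,38),(671,38),(664,532),(70,532)],.03))
# rack in tool frame: bottom front edge and top front edge
T=s['obs']['tool_pos'];y=np.radians(s['obs']['orientation'][2]);tx=np.array([np.cos(y),np.sin(y)]);ty=np.array([tx[1],-tx[0]])
for nm,L,z in [('bottom front',[(148,22),(573,20)],T[2]-.0085),('top front',[(98,128),(617,128)],T[2]-.0085+.038)]:
    for q in Q(L,z,(190,215),4): print(nm,((q-T[:2])@tx).round(4),((q-T[:2])@ty).round(4))
```

```text
lip outer [ 0.5404 -0.3207] [(np.float64(0.044), np.float64(161.27)), (np.float64(0.0586), np.float64(71.2)), (np.float64(0.0432), np.float64(-18.67)), (np.float64(0.0587), np.float64(-108.01))]
base in [ 0.5405 -0.3217] [(np.float64(0.0482), np.float64(161.28)), (np.float64(0.0447), np.float64(72.35)), (np.float64(0.0494), np.float64(-18.68)), (np.float64(0.0448), np.float64(-109.27))]
floor [ 0.5406058  -0.32078926] (np.float64(0.042), np.float64(71.79)) (np.float64(0.0702), np.float64(-18.67))
top [ 0.5397 -0.3218] [(np.float64(0.167), np.float64(161.27)), (np.float64(0.1385), np.float64(71.55)), (np.float64(0.1664), np.float64(-18.63)), (np.float64(0.1388), np.float64(-108.21))]
bottom front 0.0175 -0.0289
bottom front 0.0177 0.0289
top front 0.0183 -0.0287
top front 0.0183 0.0277
```

Request:
jog_arm([
  [-4,-14,0,0],
  [-6,-22,-10,0],
  [-6,-22,-20,0],
  [-4,-14,-30,0],
  [-2,-6.4,-30,0],
  [0,0,-30,0],
  [0,0,-20,0],
  [0,0,-10,0],
  [0,0,0,0],
  [0,0,0,0],
])

```text
clock: 26.83
tool_pos: [0.5414, -0.3213, 0.1244]
orientation: [-180.0, -0.0, -108.5]
force: [0.2, -0.6, 1.0]
opening: 0.0577
```

Run:
```python
from h import *
s=shot('wrist','w15');o=s['obs'];print(o['tool_pos'],o['orientation'],o['force'],o['opening'])
im=s['image'][:,:,::-1];cv2.imwrite('pics/c15.png',cv2.resize(im[100:340,160:400],None,fx=2.5,fy=2.5,interpolation=cv2.INTER_CUBIC))
s=shot('side','s15')
im=s['image'][:,:,::-1];cv2.imwrite('pics/d15.png',cv2.resize(im[90:240,270:430],None,fx=3.75,fy=3.75,interpolation=cv2.INTER_CUBIC))
```

```text
[ 0.541383   -0.32129107  0.12443986] [-1.79966780e+02 -2.58246884e-02 -1.08478655e+02] [ 0.24199705 -0.61304613  0.96712596] 0.057672533989019746
```

View pics/c15.png

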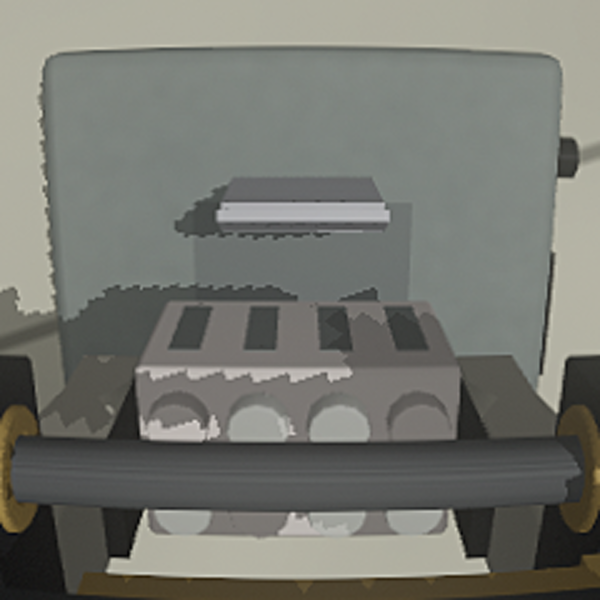

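View pics/d15.png

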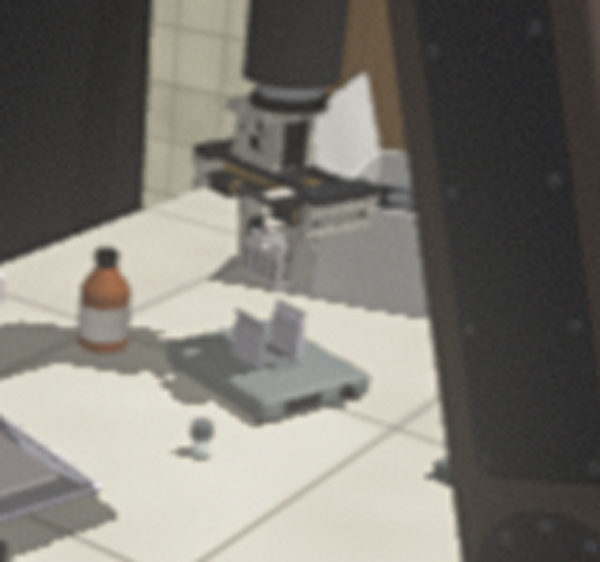

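Run:
```python
from h import *
s=ld('w15');T=s['obs']['tool_pos'];y=np.radians(s['obs']['orientation'][2]);tx=np.array([np.cos(y),np.sin(y)]);ty=np.array([tx[1],-tx[0]])
for nm,L,z in [('lip hi edge',[(218,203),(389,208)],.082),('lip lower edge',[(217,221),(391,221)],.082),('floorR',[(411,203)],.03),('floorL',[(196,255)],.03),('rack bot',[(167,303),(430,303)],T[2]-.0085),('mixer top edge',[(45,58),(560,58)],.03)]:
    for a,b in L:
        q=pl(s,160+a/2.5,100+b/2.5,z)[:2]-T[:2];print(nm,(q@tx).round(4),(q@ty).round(4))
```

```text
lip hi edge 0.032 -0.0207
lip hi edge 0.0307 0.0225
lip lower edge 0.0274 -0.021
lip lower edge 0.0274 0.0231
floorR 0.0211 0.0355
floorL 0.0039 -0.0335
rack bot 0.0171 -0.0291
rack bot 0.017 0.0283
mixer top edge 0.0688 -0.0806
mixer top edge 0.0689 0.0827
```

Request:
jog_arm([
  [-1.2,0,-15,0],
  [0,0,-15,0],
  [0,0,-10,0],
  [0,0,-8,0],
  [0,0,-6,0],
  [0,0,-4,0],
  [0,0,-4,0],
  [0,0,0,0],
  [0,0,0,0],
  [0,0,0,0],
])

```text
clock: 27.77
tool_pos: [0.5401, -0.3214, 0.062]
orientation: [-180.0, -0.0, -108.5]
force: [0.1, -0.5, -0.6]
opening: 0.0577
```

Request:
jog_arm([
  [0,0,-3,0],
  [0,0,-3,0],
  [0,0,-2,0],
  [0,0,-2,0],
  [0,0,-2,0],
  [0,0,-2,0],
  [0,0,0,0],
  [0,0,0,0],
  [0,0,0,0],
  [0,0,0,0],
])

```text
clock: 28.6
tool_pos: [0.5399, -0.3214, 0.0477]
orientation: [-180.0, -0.0, -108.5]
force: [-0.2, -1.5, -0.1]
opening: 0.0583
```

No contact so far, and the rack is about 9 mm above the floor.

Request:
jog_arm([
  [0,0,-2,0],
  [0,0,-2,0],
  [0,0,-1,0],
  [0,0,-1,0],
  [0,0,-0.7,0],
  [0,0,-0.7,0],
  [0,0,0,0],
  [0,0,0,0],
  [0,0,0,0],
  [0,0,0,0],
])

```text
clock: 29.43
tool_pos: [0.5399, -0.3213, 0.0402]
orientation: [-180.0, 0.0, -108.5]
force: [-0.1, -0.3, -1.3]
opening: 0.0579
```

Request:
jog_arm([
  [0,0,-0.5,0],
  [0,0,0,0],
  [0,0,0,0],
  [0,0,-0.5,0],
  [0,0,0,0],
  [0,0,0,0],
  [0,0,0,0],
  [0,0,0,0],
  [0,0,0,0],
  [0,0,0,0],
])

```text
clock: 30.27
tool_pos: [0.5398, -0.3213, 0.0391]
orientation: [180.0, 0.0, -108.5]
force: [0.3, -0.4, -1.1]
opening: 0.0577
```

Request:
jog_arm([
  [0,0,-0.5,0],
  [0,0,0,0],
  [0,0,0,0],
  [0,0,-0.5,0],
  [0,0,0,0],
  [0,0,0,0],
  [0,0,0,0],
  [0,0,0,0],
  [0,0,0,0],
  [0,0,0,0],
])

```text
clock: 31.1
tool_pos: [0.5398, -0.3213, 0.0389]
orientation: [-180.0, -0.0, -108.5]
force: [-2.5, 1.4, 6.9]
opening: 0.0579
```

Request:
jog_arm([
  [0,0,0,0],
  [0,0,0,0],
  [0,0,0,0],
  [0,0,0,0],
  [0,0,0,0],
  [0,0,0,0],
  [0,0,5,0],
  [0,0,10,0],
  [0,0,20,0],
  [0,0,30,0],
], fingers=76)

```text
clock: 31.93
tool_pos: [0.5383, -0.3208, 0.1023]
orientation: [179.8, 0.0, -108.6]
force: [0.8, 0.2, -0.6]
opening: 0.0759
```

Request:
jog_arm([
  [0,0,35,0],
  [0,0,35,0],
  [5,15,35,0],
  [6,20,35,0],
  [6,20,20,0],
  [5,15,10,0],
  [0,0,0,0],
  [0,0,0,0],
  [0,0,0,0],
  [0,0,0,0],
])

```text
clock: 32.77
tool_pos: [0.561, -0.2518, 0.2723]
orientation: [179.9, -0.0, -108.6]
force: [-0.5, -0.2, 0.6]
opening: 0.0763
```

Run:
```python
from h import *
s=shot('wrist','w16');o=s['obs'];print(o['tool_pos'],o['orientation'],o['force'],o['opening'])
im=s['image'][:,:,::-1];cv2.imwrite('pics/c16.png',cv2.resize(im[45:195,195:355],None,fx=4,fy=4,interpolation=cv2.INTER_CUBIC))
s=shot('side','s16')
im=s['image'][:,:,::-1];cv2.imwrite('pics/d16.png',cv2.resize(im[120:270,200:400],None,fx=4,fy=4,interpolation=cv2.INTER_CUBIC))
```

```text
[ 0.56102641 -0.25175338  0.27230163] [ 1.79907064e+02 -1.33624088e-02 -1.08571898e+02] [-0.45883727 -0.24707349  0.64873934] 0.07626600526544411
```

View pics/c16.png

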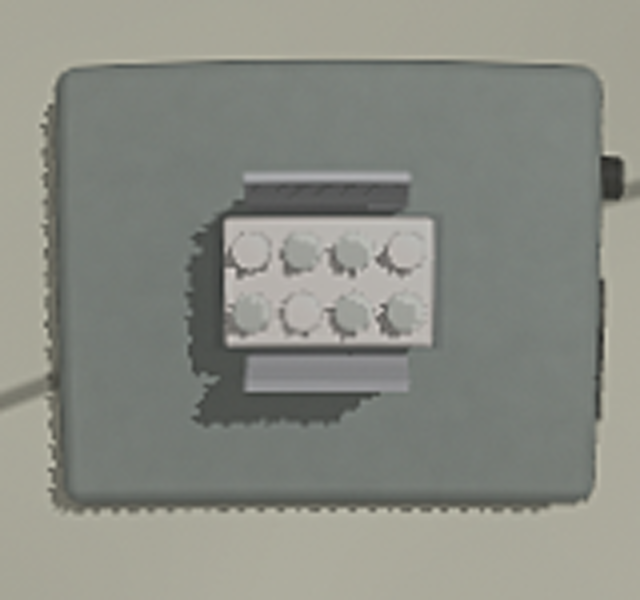

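View pics/d16.png

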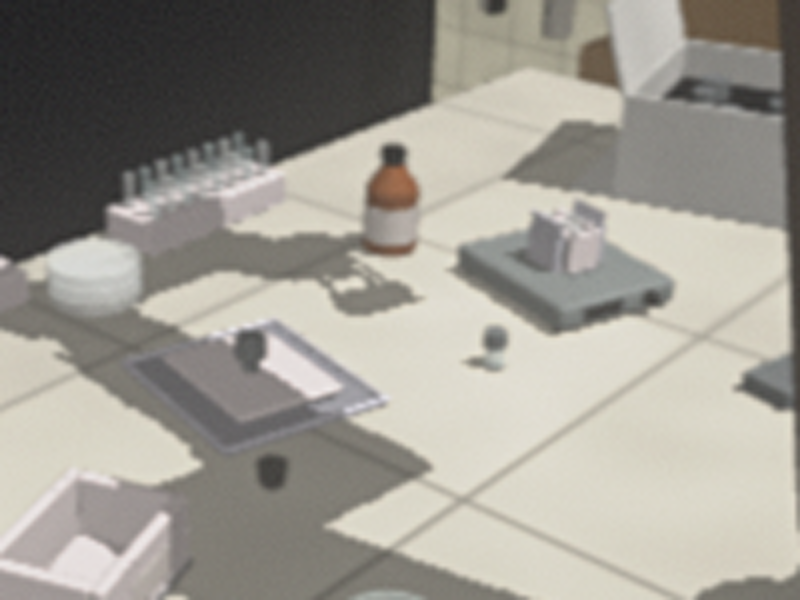

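Run:
```python
from h import *
s=ld('w16')
C=np.array([pl(s,195+a/4,45+b/4,.068)[:2] for a,b in [(223,215),(434,215),(433,347),(226,347)]])
W=np.array([pl(s,195+a/4,45+b/4,.082)[:2] for a,b in [(243,172),(411,174),(409,391),(246,391)]])
print(C.mean(0),W.mean(0),np.hypot(*(C[1]-C[0])),np.hypot(*(C[2]-C[1])))
o=get_obs();print(o['clock'],o['force']);print(close_job())
```

```text
[ 0.53999083 -0.32095742] [ 0.54047534 -0.32083251] 0.05782515477534605 0.036827204416502876
32.8667 [-0.39591432  0.4520507   0.58570397]
the job is handed in; nothing more can be done
None
```

The job is done and handed in at 32.9 s on the robot's clock, against the 72 s limit.

- **Lid:** I lifted it by its knob and laid it flat on the steel tray, knob up. The top view afterwards showed it well inside the rim.
- **Rack:** I lifted it out of the box by its long sides and stood it on the bench. I then took it by its ends and lowered it between the mixer's guide walls until it touched lightly, at about 7 N, and released it.

**Last checks:**
- The rack stands upright between the walls, with its centre about 0.5 mm from theirs.
- It measured 57.8 x 36.8 mm at the height expected when it sits on the mixer floor. The tool height at contact (38.9 mm) also matches the grasp on the bench.
- The arm was clear of everything. The last side view showed the amber bottle, vial and stopper upright and in place. I did not re-measure the reagent bottle, beaker or timer at the end, though the arm never went near them.

**Disagreements:** The wrist and top cameras differed by about 4 mm on the knob position. A small wrist camera offset of about 1 mm also appeared when I changed hold. Neither affected the result, and no check failed.

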